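# Pin the fence arm into its fork

### The arm

A 7-joint arm with a two-finger parallel gripper is mounted at the origin on the work surface. World frame = base frame: x ahead of the robot, y to its left, z up, the work surface at z = 0. Lengths are in m, angles in rad, forces in N, time in s.
With the tool pointing down it reaches from about 0.35 to 0.9 m from the base axis. Payload 8.1 kg.
Tool frame: the origin (TCP) lies on the centre line of the jaws, within the pads' length; the fingertips stand 14 mm ahead of it and the grasp point (between the pads) lies 5 mm behind it; z points along the fingers, y is the direction in which the jaws open and shut (so a half turn about z gives the same grasp; the last joint's range is limited). The gripper opens to 92 mm and grips with 3 to 60 N. Pads are 19 mm wide; open, the fingers measure 130 mm over their backs; the gripper's body (75 mm by 190 mm) begins 47 mm behind the grasp point.
Start: joints at [1.082, 0.434, 0.025, 1.573, -0.012, 1.134, -0.075], TCP at [0.235, -0.579, 0.241] pointing down, gripper open.
Joint ranges: [-2.62, 2.62], [-0.44, 2.09], [-1.27, 1.32], [0.08, 2.57], [-1.32, 4.46], [0.12, 2], [-2.74, 2.74]. Speed limits (rad/s): [2.22, 2.22, 3.01, 3.01, 3.14, 3.14, 3.14].

### API

Orientations are given as a rotation vector (axis times angle).
In Python, from cell import arm, optics gives the robot as it stands.
- The arm moves only by the shell command python3 -m creep 'ROWS' [FORCE]. ROWS is JSON, a list of rows, each an object with "translation": the shift along the tool's x, y, z in m, a list of three; "rot": the turn, a rotation vector about the tool's x, y, z in degrees, a list of three; "jaw": the finger opening in m, from 0 to 0.0918. In form: [{"translation": [x, y, z], "rot": [wx, wy, wz], "jaw": jaw}, ...]. A call has 1 to 12 rows; each row shifts and turns the commanded pose from where the row before left it, along the tool's axes as they then stand; what a row does not reach is not made up. A row lasts 1/12 s, in which the tool goes at most 41.7 mm and 7.16 degrees, less where a joint would pass 70% of its speed; a pose out of reach is approached as far as the arm can. A call is refused whole if a number of a shift passes 0.0417 or a number of a turn 7.16, either way. A call with a gripper value outside its range is refused whole. The fingers move at their own pace and stop on an object; FORCE is the grip in N (left out, the last holds). Time passes only in rows, so rows that do not move let the fingers close. It gives the time, the measured TCP pose, the force and the opening at its end, in the units of the state.
- arm.observe(): the state, without advancing time (a new reading comes with each control period).
- optics.get_image(name): name is "scene" or "top" or "wrist"; returns the picture (400x640x3 uint8, red, green, blue); there is no depth.
- optics.camera_info(name): a dict with "fx", "fy", "cx", "cy" (pixels), "R" (3x3) and "t" (3): a world point X has camera coordinates R X + t. Camera axes: x right, y down, z forward; pixel columns grow to the right and rows downward; lengths in m; the calibration is good to about 2 mm. The wrist camera is an equidistant fisheye: a pixel r from the principal point sees the ray r / f radians off the axis. A picture is of the moment at which its call begins: read the wrist's pose just before it. camera_info takes no time and is no camera call; for the wrist camera it gives the pose at the moment of the call.
- arm.sign_off(): hands the job in, once; it reports no verdict.
Trained networks look in the newest picture that a camera, given by its name, has taken for a name from the list of things; names that differ only in an ending like _2 or _b are one class to them, and where a whole thing is asked for, a point or a joint stands for the part that bears it (a point fixed in the world has none). Each returns a list of dicts, best first, with "score" (0 to 1); they miss things now and then, are a little off and sometimes report something else, mostly with a low value. They report only what shows in the picture. A call takes as long as a camera call. They do not tell look-alikes from the thing itself.
- optics.boxes_of(camera, thing): "location" ([column, row] in pixels, amid what is visible of it).
- optics.pinpoint(camera, thing): "location" ([column, row] in pixels: a listed point, or the origin of a listed thing).
The state is a dict: "clock": time; "joints": joint angles; "dq": joint speeds; "joint_efforts": joint torques, N m; "position": TCP position; "ee_rot": TCP orientation; "force": force on the tool from outside, world axes, zero at the start; "ft_torque": the same for the moment, N m; "width": opening from 0.0 (shut) to 1.0 (fully open).
Only numpy, scipy, OpenCV 4.12 (cv2) and the standard library are available. Lean on these libraries where they do the work, as an engineer would, in place of code of your own. Each camera call takes 0.05 s, during which the arm holds its last target.

### The job

Pin the saw-fence arm into its steel fork: take the red-knobbed pivot pin out of the pin rack, lower it through the brass guide into the lined-up holes of fork and arm, and press it down against the spring catch until its collar sits flush on the brass rim. Let go of it, and leave the yellow and blue pins where they are in the rack.

Things in the scene. Friction and masses are not known exactly. Their poses are not given: they have to be found in the camera images.
- red_grip (a point): Centre of the round red knob (26 mm across, 46 mm tall, any grip yaw) of the right pin, upright in the rack, z up along its axis. Below the knob: steel collar 44 mm across, 6 mm thick, its underside 29 mm below this point; then the shank, 16 mm thick, 86 mm long, the last 16 mm tapering to a 6 mm nose, 115 mm below this point. About 0.12 kg. Raise it over 90 mm to clear the rack.
- yellow_grip (a point): Centre of the yellow knob of a bystander pin, too short for the fork; knob and collar as on the red one. The rack is a fixed wooden stand, its top 100 mm above the bench, with three pins hanging by their collars in 22 mm holes in a straight row, 90 mm apart, roughly along y; which colour is where varies.
- blue_grip (a point): Centre of the blue knob of a bystander pin, too thin for the fork; knob and collar as on the red one. It stands in the same rack. Rack and fork lie on opposite sides of the bench, either way round; a timber arm, 50 mm wide and 81 mm high, runs from the fork away from the robot.
- fork_mouth (a point): Centre of the mouth of the brass funnel on top of the fixed grey fork, level with its rim, 109 mm above the bench; z up along the hole. Funnel 36 mm wide inside (rim 42 mm outside), narrowing over 16 mm to a 21 mm hole. Spring rollers low down grip the shank: the last 15 to 25 mm must be pressed, with 6 to 12 N. Home: collar on rim, knob centre 29 mm above this point. Hole open 94 mm deep.
There are look-alikes about, which are no part of the job. What is shaped like the part that bears red_grip but green or turquoise is not meant.

How it is judged:
On the way, in this order (a step that is already met when the one before it is completed fails the run):
1. the red pin is out of its place in the rack (distance of red_grip from where it was at the start of the episode above 0.08 m), for 0.1 s.
2. the nose of the red pin is in the fork's guide and hole (horizontal distance between red_grip and fork_mouth below 0.012 m and z of red_grip in the frame of fork_mouth below 0.099 m), for 0.1 s.
At the end, for the whole second after the job is handed in: The red pin stands in the fork, its axis within 10 mm of the hole's and within 10 degrees of upright, its collar on the brass rim (gap at most 4 mm), released; the yellow and blue pins are within 25 mm of where they stood (horizontal distance between red_grip and fork_mouth below 0.01 m and z of red_grip in the frame of fork_mouth between 0.02 and 0.033 m and angle between red_grip's own z axis and vertical below 0.17 rad and distance of each of yellow_grip, blue_grip from where it was at the start of the episode below 0.025 m); the robot touches nothing.
It fails at once if the yellow or the blue pin is moved more than 25 mm (distance of any of yellow_grip, blue_grip from where it was at the start of the episode above 0.025 m).
It also fails if it takes over 42 s, if anything falls off the work surface, if the arm or the gripper's body presses on something with over 40 N, if the wrist force passes 120 N, or if a joint passes its speed limit or range.

## Working session

There is one attempt and no reset: what is moved stays moved. The work goes in short steps, Python scripts to look and compute and a shell command to move; the robot and the scene stay as the last step left them, time stands still between calls to the robot, and variables do not carry over. Pictures are saved under pics/ and viewed, and the job is handed in when it is done.

```bash
mkdir -p pics; ls
python3 - <<'E'
from cell import arm, optics
import cv2
s=arm.observe()
print(s)
for n in ["scene","top"]:
    im=optics.get_image(n); cv2.imwrite(f"pics/{n}0.png",im[:,:,::-1])
    i=optics.camera_info(n); print(n,i)
    for th in ["red_grip","fork_mouth","yellow_grip","blue_grip"]:
        print(th,[(d["location"],round(d["score"],2)) for d in optics.pinpoint(n,th)][:5])
print(arm.observe()["clock"])
E
```

```text
pics
{'clock': 0.0, 'joints': array([ 1.08236073,  0.43523225,  0.02494884,  1.57410379, -0.01158683,
        1.13400407, -0.07510192]), 'dq': array([ 0.00074968, -0.00144379, -0.000644  ,  0.0005174 ,  0.0001951 ,
        0.00025352, -0.00099246]), 'joint_efforts': array([-1.56919574e-03, -6.67854381e+01,  9.84565057e-01, -3.14460540e+01,
       -6.06676494e-02,  4.31892264e-02,  6.93882362e-05]), 'position': array([ 0.23497829, -0.57860933,  0.23993634]), 'ee_rot': array([-3.08181659e+00, -6.01953534e-01,  7.07104487e-04]), 'force': array([-0.31464413, -0.23096007, -0.42017024]), 'ft_torque': array([-0.03216336,  0.01880416, -0.03592796]), 'width': 1.0024077644028286}
scene {'fx': 389.74428657359863, 'fy': 389.74428657359863, 'cx': 315.62603740894997, 'cy': 201.3905715490726, 'R': array([[ 0.00986438,  0.99994956,  0.00188748],
       [ 0.75948654, -0.00626439, -0.65049285],
       [-0.65044822,  0.00785022, -0.75951003]]), 't': array([-0.00913141, -0.30646678,  1.25170059])}
red_grip [([263.2, 158.3], 0.98), ([217.9, 276.0], 0.85), ([229.1, 179.9], 0.81), ([226.9, 214.5], 0.6)]
fork_mouth [([418.2, 226.9], 0.67)]
yellow_grip [([270.9, 212.5], 0.92), ([417.8, 225.3], 0.21)]
blue_grip [([184.1, 223.4], 0.75)]
top {'fx': 498.5754377969064, 'fy': 498.5754377969064, 'cx': 332.5495397687542, 'cy': 204.56390021360176, 'R': array([[ 0.0015767 , -0.9999813 , -0.00590925],
       [-0.99721039, -0.0011313 , -0.07463353],
       [ 0.07462545,  0.00601044, -0.99719352]]), 't': array([-0.02297648,  0.53697908,  1.16674324])}
red_grip [([380.2, 273.6], 0.71), ([362.3, 199.1], 0.63), ([401.2, 191.6], 0.6), ([414.5, 248.8], 0.52)]
fork_mouth [([225.1, 189.4], 0.71)]
yellow_grip [([225.0, 189.4], 0.75), ([361.6, 200.9], 0.64)]
blue_grip []
0.5
```

View pics/scene0.png

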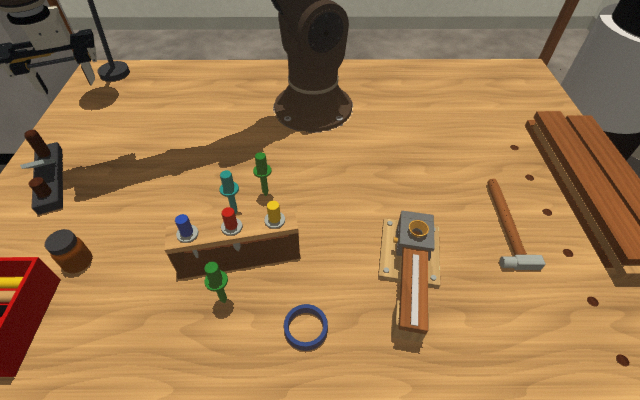

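View pics/top0.png

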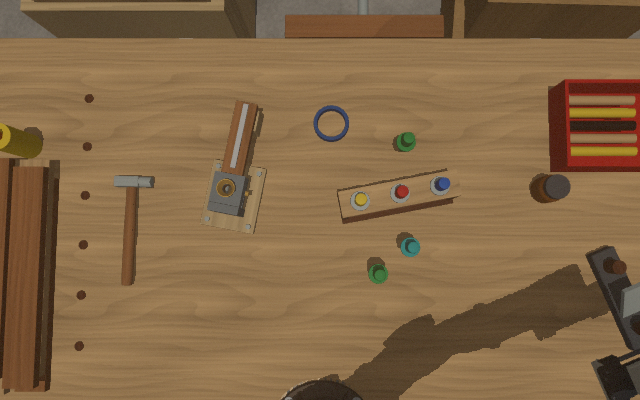

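```bash
cat > h.py <<'E'
import numpy as np, cv2
def ray(ci,p):
    d=np.array([(p[0]-ci["cx"])/ci["fx"],(p[1]-ci["cy"])/ci["fy"],1.])
    R=np.array(ci["R"]); return -R.T@np.array(ci["t"]), R.T@d
def tri(obs):
    A=np.zeros((3,3));b=np.zeros(3)
    for ci,p in obs:
        c,d=ray(ci,p); d=d/np.linalg.norm(d); P=np.eye(3)-np.outer(d,d); A+=P;b+=P@c
    X=np.linalg.solve(A,b)
    return X,[np.linalg.norm(np.cross(X-ray(ci,p)[0],ray(ci,p)[1]/np.linalg.norm(ray(ci,p)[1]))) for ci,p in obs]
def atz(ci,p,z):
    c,d=ray(ci,p); return c+d*(z-c[2])/d[2]
E
python3 - <<'E'
from cell import arm, optics
from h import *
s=optics.camera_info("scene");t=optics.camera_info("top")
def blob(im,h0,h1,roi):
    x0,y0,x1,y1=roi; h=cv2.cvtColor(im[y0:y1,x0:x1],cv2.COLOR_BGR2HSV)
    m=cv2.inRange(h,(h0,150,60),(h1,255,255))
    if h0==0: m|=cv2.inRange(h,(172,150,60),(180,255,255))
    n,l,st,c=cv2.connectedComponentsWithStats(m); k=1+np.argmax(st[1:,4]); return c[k]+[x0,y0],st[k]
a=cv2.imread("pics/scene0.png");b=cv2.imread("pics/top0.png")
for nm,h,rs,rt in [("red",(0,6),(215,200,245,235),(388,178,414,204)),("yel",(22,32),(260,195,290,225),(345,185,376,215)),("blue",(105,128),(170,208,200,245),(427,170,456,198))]:
    p,sp=blob(a,*h,rs);q,sq=blob(b,*h,rt)
    print(nm,p,q,sp,sq,tri([(s,p),(t,q)]),atz(s,p,.129),atz(t,q,.135))
print("red net",tri([(s,(226.9,214.5)),(t,(401.2,191.6))]),tri([(s,(229.7,218)),(t,(401.2,191.6))]))
print("fork",tri([(s,(418.2,226.9)),(t,(225.1,189.4))]),atz(s,(418.2,226.9),.109),atz(t,(225.1,189.4),.109))
print("turq",tri([(s,(227,180)),(t,(410.5,246))]))
c1=cv2.resize(a[150:310,150:310],(400,400),interpolation=2);c2=cv2.resize(b[120:290,140:480],(800,400),interpolation=2)
c3=cv2.resize(a[190:270,370:450],(400,400),interpolation=2)
cv2.imwrite("pics/crop1.png",np.hstack([c1,c3]));cv2.imwrite("pics/crop2.png",c2)
E
```

```text
red [229.11788618 218.        ] [402.10434783 191.19130435] [  7   7  15  23 246] [  8   8  13  12 115] (array([ 0.55780169, -0.17245833,  0.13008191]), [np.float64(0.0007482952219767462), np.float64(0.0007482952219767211)]) [ 0.55692238 -0.1719915   0.129     ] [ 0.55742484 -0.17254546  0.135     ]
yel [272.52688172 205.23655914] [360.56521739 198.90434783] [ 7  6 12 11 93] [ 10   8  12  13 115] (array([ 0.53962151, -0.0830518 ,  0.14778819]), [np.float64(0.0005381380512455608), np.float64(0.0005381380512456034)]) [ 0.52384968 -0.08611176  0.129     ] [ 0.54067432 -0.08315887  0.135     ]Traceback (most recent call last):
  File "<stdin>", line 11, in <module>
  File "<stdin>", line 8, in blob
    return _wrapfunc(a, 'argmax', axis=axis, out=out, **kwds)
    return bound(*args, **kwds)
ValueError: attempt to get argmax of an empty sequence
```

Run:
```python
from cell import arm, optics
from h import *
s=optics.camera_info("scene");t=optics.camera_info("top")
a=cv2.imread("pics/scene0.png");b=cv2.imread("pics/top0.png")
print("red net",tri([(s,(226.9,214.5)),(t,(401.2,191.6))]))
print("fork",tri([(s,(418.2,226.9)),(t,(225.1,189.4))]),atz(s,(418.2,226.9),.109),atz(t,(225.1,189.4),.109))
print("turq",tri([(s,(227,180)),(t,(410.5,246))]))
print("blue",tri([(s,(184,229)),(t,(442,184))]))
c1=cv2.resize(a[150:310,150:310],(400,400),interpolation=2);c2=cv2.resize(b[120:290,140:480],(800,400),interpolation=2)
c3=cv2.resize(a[190:270,370:450],(400,400),interpolation=2)
cv2.imwrite("pics/crop1.png",np.hstack([c1,c3]));cv2.imwrite("pics/crop2.png",c2)
```

```text
red net (array([ 0.55645388, -0.17227812,  0.13992703]), [np.float64(0.002346582986787559), np.float64(0.002346582986787525)])
fork (array([0.56417966, 0.21575945, 0.10427721]), [np.float64(6.62964623287844e-05), np.float64(6.629646232869959e-05)]) [0.56770108 0.21423415 0.109     ] [0.56367222 0.21463906 0.109     ]
turq (array([ 0.43997701, -0.19306223,  0.1182195 ]), [np.float64(0.001142884320093202), np.float64(0.0011428843200932096)])
blue (array([ 0.57514349, -0.26234566,  0.11726215]), [np.float64(4.13111918783954e-05), np.float64(4.131119187836883e-05)])
```

View pics/crop1.png

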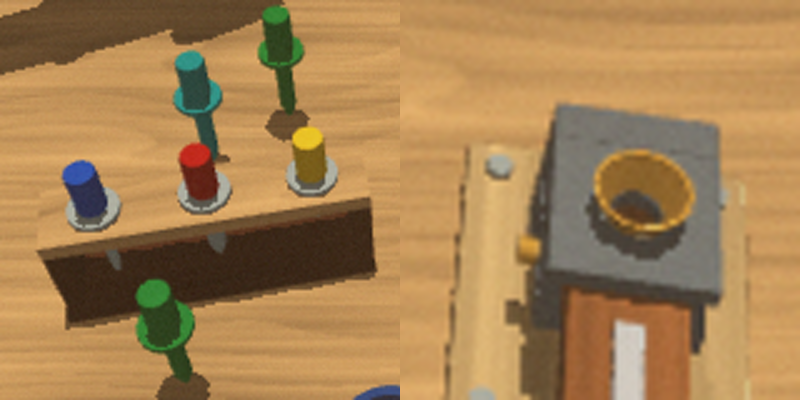

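View pics/crop2.png

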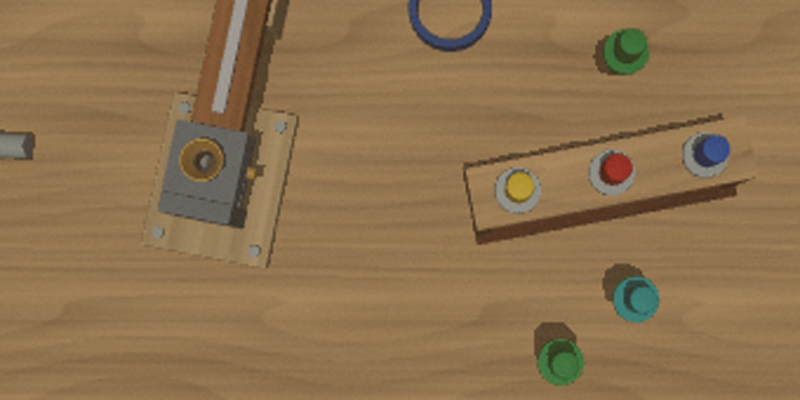

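The red pin (scene 230,218; top 401,192) is in the middle of the rack, between yellow and blue. The green pins (262,165; 213,275) and the turquoise one (228,185) stand on the bench and are look-alikes. I measure the red knob at about (0.557, -0.172, 0.130), which agrees with the 0.129 it should have. First I turn the jaws across the row.

```bash
python3 -m creep '[{"translation":[0,0,0],"rot":[0,0,-6.6],"jaw":0.08},{"translation":[0,0,0],"rot":[0,0,-6.6],"jaw":0.08},{"translation":[0,0,0],"rot":[0,0,-6.6],"jaw":0.08},{"translation":[0,0,0],"rot":[0,0,-6.6],"jaw":0.08},{"translation":[0,0,0],"rot":[0,0,-6.6],"jaw":0.08},{"translation":[0,0,0],"rot":[0,0,-6.6],"jaw":0.08},{"translation":[0,0,0],"rot":[0,0,-6.6],"jaw":0.08},{"translation":[0,0,0],"rot":[0,0,-6.6],"jaw":0.08},{"translation":[0,0,0],"rot":[0,0,-6.6],"jaw":0.08},{"translation":[0,0,0],"rot":[0,0,-6.6],"jaw":0.08},{"translation":[0,0,0],"rot":[0,0,-6.6],"jaw":0.08},{"translation":[0,0,0],"rot":[0,0,-6.6],"jaw":0.08}]' 40
cat >> h.py <<'E'
from scipy.spatial.transform import Rotation as Ro
def delta(target,s=None):
    from cell import arm
    s=s or arm.observe(); R=Ro.from_rotvec(s["ee_rot"])
    m=R.as_matrix(); d=np.array(target)-s["position"]
    print("t",round(s["clock"],2),"pos",s["position"].round(4),"jaw yaw",np.degrees(np.arctan2(m[1,1],m[0,1])).round(1),"zaxis",m[:,2].round(4),"F",s["force"].round(1),"w",round(s["width"],3),"j",s["joints"].round(2))
    print("tool delta mm",(R.inv().apply(d)*1000).round(1))
    # turn (tool frame) that makes z vertical
    e=np.cross([0,0,1.],R.inv().apply([0,0,-1.])); print("tilt fix deg",np.degrees(e).round(2))
E
python3 -c "
from h import *; delta([0.557,-0.172,0.24])"
```

```text
clock: 1.5
position: [0.2351, -0.5791, 0.2408]
ee_rot: [1.985, 2.435, -0.0]
force: [0.7, -0.1, -0.6]
width: 0.873
t 1.5 pos [ 0.2351 -0.5791  0.2408] jaw yaw 11.6 zaxis [ 0.e+00 -1.e-04 -1.e+00] F [ 0.7 -0.1 -0.6] w 0.873 j [ 1.29  0.46 -0.28  1.55  0.14  1.15  1.18]
tool delta mm [333.9 397.3   0.7]
tilt fix deg [-0.    0.01  0.  ]
```

```bash
python3 -m creep '[{"translation":[0.0152,0.0181,0],"rot":[0,0,0],"jaw":0.08},{"translation":[0.0152,0.0181,0],"rot":[0,0,0],"jaw":0.08},{"translation":[0.0152,0.0181,0],"rot":[0,0,0],"jaw":0.08},{"translation":[0.0152,0.0181,0],"rot":[0,0,0],"jaw":0.08},{"translation":[0.0152,0.0181,0],"rot":[0,0,0],"jaw":0.08},{"translation":[0.0152,0.0181,0],"rot":[0,0,0],"jaw":0.08},{"translation":[0.0152,0.0181,0],"rot":[0,0,0],"jaw":0.08},{"translation":[0.0152,0.0181,0],"rot":[0,0,0],"jaw":0.08},{"translation":[0.0152,0.0181,0],"rot":[0,0,0],"jaw":0.08},{"translation":[0.0152,0.0181,0],"rot":[0,0,0],"jaw":0.08},{"translation":[0.0152,0.0181,0],"rot":[0,0,0],"jaw":0.08}]' 
python3 -m creep '[{"translation":[0.0152,0.0181,0],"rot":[0,0,0],"jaw":0.08},{"translation":[0.0152,0.0181,0],"rot":[0,0,0],"jaw":0.08},{"translation":[0.0152,0.0181,0],"rot":[0,0,0],"jaw":0.08},{"translation":[0.0152,0.0181,0],"rot":[0,0,0],"jaw":0.08},{"translation":[0.0152,0.0181,0],"rot":[0,0,0],"jaw":0.08},{"translation":[0.0152,0.0181,0],"rot":[0,0,0],"jaw":0.08},{"translation":[0.0152,0.0181,0],"rot":[0,0,0],"jaw":0.08},{"translation":[0.0152,0.0181,0],"rot":[0,0,0],"jaw":0.08},{"translation":[0.0152,0.0181,0],"rot":[0,0,0],"jaw":0.08},{"translation":[0.0152,0.0181,0],"rot":[0,0,0],"jaw":0.08},{"translation":[0.0100,0.0100,0],"rot":[0,0,0],"jaw":0.08},{"translation":[0,0,0],"rot":[0,0,0],"jaw":0.08}]'
python3 - <<'E'
from h import *
from cell import optics
delta([0.557,-0.172,0.24])
ci=optics.camera_info("wrist"); im=optics.get_image("wrist")
cv2.imwrite("pics/w1.png",im[:,:,::-1]); print(ci)
r=optics.pinpoint("wrist","red_grip"); print(r)
R=np.array(ci["R"]);c=-R.T@ci["t"]
def wr(p):
    v=np.array([(p[0]-ci["cx"])/ci["fx"],(p[1]-ci["cy"])/ci["fy"]]);th=np.linalg.norm(v)
    return R.T@np.array([*(v/th*np.sin(th)),np.cos(th)])
for d in r: u=wr(d["location"]); print(c+u*(.129-c[2])/u[2])
E
```

```text
clock: 2.42
position: [0.3982, -0.3752, 0.2409]
ee_rot: [1.992, 2.429, -0.0]
force: [1.4, -0.2, -0.4]
width: 0.869
clock: 3.42
position: [0.5551, -0.1759, 0.2409]
ee_rot: [-1.986, -2.434, -0.004]
force: [-0.3, 0.5, 0.0]
width: 0.875
t 3.42 pos [ 0.5551 -0.1759  0.2409] jaw yaw 11.6 zaxis [ 0.0014  0.0019 -1.    ] F [-0.3  0.5  0. ] w 0.875 j [ 0.54  0.41 -0.45  1.65  0.19  1.12  0.24]
tool delta mm [3.4 2.7 0.9]
tilt fix deg [ 0.1  -0.09  0.  ]
{'fx': 309.70691628693146, 'fy': 309.70691628693146, 'cx': 317.39360423205386, 'cy': 196.72534353574855, 'R': array([[ 0.97941625,  0.2018355 ,  0.00249998],
       [ 0.19494789, -0.94905999,  0.2475489 ],
       [ 0.05233679, -0.24196604, -0.96887218]]), 't': array([-0.50942193, -0.30661645,  0.31729549])}
[{'location': [435.7, 230.2], 'score': 0.82}, {'location': [191.3, 185.6], 'score': 0.73}, {'location': [317.6, 193.5], 'score': 0.59}]
[ 0.66987316 -0.18454312  0.129     ]
[ 0.44354899 -0.18784837  0.129     ]
[ 0.55551184 -0.17243024  0.129     ]
```

View pics/w1.png

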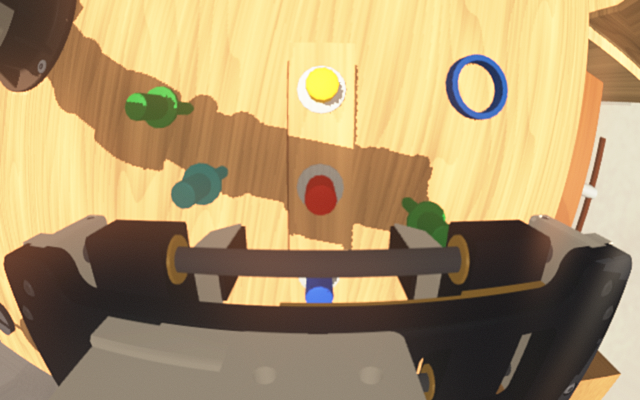

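The wrist view has the red knob at (320,193), between yellow (322,85) and blue (319,290). It measures (0.5555, -0.1724), so the cameras agree to 2 mm. I lower and grip.

```bash
python3 -m creep '[{"translation":[0.0034,0.0022,0],"rot":[0,0,0],"jaw":0.08},{"translation":[0,0,0.0142],"rot":[0,0,0],"jaw":0.08},{"translation":[0,0,0.0142],"rot":[0,0,0],"jaw":0.08},{"translation":[0,0,0.0142],"rot":[0,0,0],"jaw":0.08},{"translation":[0,0,0.0142],"rot":[0,0,0],"jaw":0.08},{"translation":[0,0,0.0142],"rot":[0,0,0],"jaw":0.08},{"translation":[0,0,0.0142],"rot":[0,0,0],"jaw":0.08},{"translation":[0,0,0.0142],"rot":[0,0,0],"jaw":0.08},{"translation":[0,0,0.0142],"rot":[0,0,0],"jaw":0.08},{"translation":[0,0,0],"rot":[0,0,0],"jaw":0.08},{"translation":[0,0,0],"rot":[0,0,0],"jaw":0.08}]'
python3 -c "
from h import *; delta([0.5565,-0.1722,0.126])"
```

```text
clock: 4.43
position: [0.5538, -0.177, 0.1268]
ee_rot: [-1.993, -2.427, 0.002]
force: [-0.4, 0.8, 0.7]
width: 0.871
t 4.43 pos [ 0.5538 -0.177   0.1268] jaw yaw 11.2 zaxis [-0.0016 -0.     -1.    ] F [-0.4  0.8  0.7] w 0.871 j [ 0.51  0.52 -0.42  1.78  0.26  0.89  0.17]
tool delta mm [4.2 3.6 0.8]
tilt fix deg [-0.09 -0.02  0.  ]
```

```bash
python3 -m creep '[{"translation":[0.002,0.002,0],"rot":[0,0,0],"jaw":0.08},{"translation":[0.002,0.001,0],"rot":[0,0,0],"jaw":0.08},{"translation":[0,0,0],"rot":[0,0,0],"jaw":0.08},{"translation":[0,0,0],"rot":[0,0,0],"jaw":0.08},{"translation":[0,0,0],"rot":[0,0,0],"jaw":0.08}]'
python3 - <<'E'
from h import *; delta([0.5565,-0.1722,0.126])
from cell import optics
im=optics.get_image("wrist")
cv2.imwrite("pics/w2.png",im[:,:,::-1]);delta([0.5565,-0.1722,0.126])
E
```

```text
clock: 4.85
position: [0.5571, -0.1716, 0.1276]
ee_rot: [1.991, 2.429, 0.0]
force: [0.4, -0.0, -0.1]
width: 0.871
t 4.85 pos [ 0.5571 -0.1716  0.1276] jaw yaw 11.3 zaxis [ 7.e-04 -4.e-04 -1.e+00] F [ 0.4 -0.  -0.1] w 0.871 j [ 0.5   0.52 -0.42  1.78  0.26  0.89  0.17]
tool delta mm [-0.5 -0.7  1.6]
tilt fix deg [ 0.03  0.03 -0.  ]
t 4.9 pos [ 0.557  -0.1716  0.1275] jaw yaw 11.3 zaxis [ 4.e-04 -3.e-04 -1.e+00] F [0.8 0.4 0.2] w 0.871 j [ 0.5   0.52 -0.42  1.78  0.26  0.89  0.17]
tool delta mm [-0.5 -0.6  1.5]
tilt fix deg [ 0.02  0.02 -0.  ]
```

View pics/w2.png

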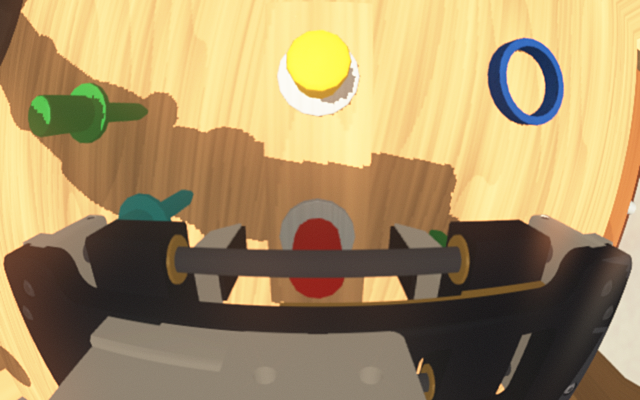

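The red knob is centred between the pads at (318,255). I close with 40 N.

```bash
python3 -m creep '[{"translation":[0,0,0.001],"rot":[0,0,0],"jaw":0.015},{"translation":[0,0,0],"rot":[0,0,0],"jaw":0.015},{"translation":[0,0,0],"rot":[0,0,0],"jaw":0.015},{"translation":[0,0,0],"rot":[0,0,0],"jaw":0.015},{"translation":[0,0,0],"rot":[0,0,0],"jaw":0.015},{"translation":[0,0,0],"rot":[0,0,0],"jaw":0.015},{"translation":[0,0,0],"rot":[0,0,0],"jaw":0.015},{"translation":[0,0,0],"rot":[0,0,0],"jaw":0.015},{"translation":[0,0,0],"rot":[0,0,0],"jaw":0.015},{"translation":[0,0,0],"rot":[0,0,0],"jaw":0.015},{"translation":[0,0,0],"rot":[0,0,0],"jaw":0.015}]' 40
python3 -c "
from h import *; delta([0.5565,-0.1722,0.126])"
```

```text
clock: 5.82
position: [0.5569, -0.1716, 0.1261]
ee_rot: [1.992, 2.429, -0.0]
force: [-0.3, -0.2, -0.3]
width: 0.277
t 5.82 pos [ 0.5569 -0.1716  0.1261] jaw yaw 11.3 zaxis [-0. -0. -1.] F [-0.3 -0.2 -0.3] w 0.277 j [ 0.5   0.52 -0.42  1.78  0.26  0.89  0.16]
tool delta mm [-0.6 -0.5  0.1]
tilt fix deg [-0.  0.  0.]
```

```bash
python3 -m creep '[{"translation":[0,0,-0.008],"rot":[0,0,0],"jaw":0.015},{"translation":[0,0,-0.012],"rot":[0,0,0],"jaw":0.015},{"translation":[0,0,-0.018],"rot":[0,0,0],"jaw":0.015},{"translation":[0,0,-0.018],"rot":[0,0,0],"jaw":0.015},{"translation":[0,0,-0.018],"rot":[0,0,0],"jaw":0.015},{"translation":[0,0,-0.018],"rot":[0,0,0],"jaw":0.015},{"translation":[0,0,-0.018],"rot":[0,0,0],"jaw":0.015},{"translation":[0,0,-0.018],"rot":[0,0,0],"jaw":0.015},{"translation":[0,0,-0.018],"rot":[0,0,0],"jaw":0.015},{"translation":[0,0,-0.018],"rot":[0,0,0],"jaw":0.015},{"translation":[0,0,0],"rot":[0,0,0],"jaw":0.015},{"translation":[0,0,0],"rot":[0,0,0],"jaw":0.015}]'
python3 - <<'E'
from h import *; delta([0.566,0.2145,0.29])
from cell import optics
im=optics.get_image("scene")
w=optics.get_image("wrist")
cv2.imwrite("pics/s3.png",np.vstack([im[:,:,::-1][100:300,100:500],w[:,:,::-1][::2,::2].repeat(1,0)[:, :].__class__(0) if False else cv2.resize(w[:,:,::-1],(400,250))]))
E
```

```text
clock: 6.82
position: [0.5574, -0.1715, 0.2919]
ee_rot: [1.99, 2.427, 0.002]
force: [-0.2, 0.5, -1.0]
width: 0.273
t 6.82 pos [ 0.5574 -0.1715  0.2919] jaw yaw 11.3 zaxis [ 2.9e-03 -8.0e-04 -1.0e+00] F [-0.2  0.5 -1. ] w 0.273 j [ 0.53  0.37 -0.45  1.58  0.17  1.23  0.25]
tool delta mm [376.8  84.1   1.6]
tilt fix deg [ 0.15  0.08 -0.  ]
```

View pics/s3.png

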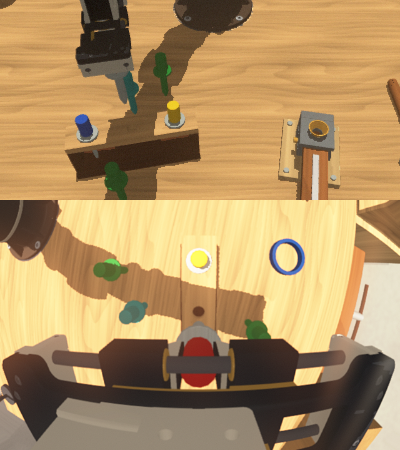

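The red pin is out of the rack and held upright; yellow and blue are undisturbed. I carry it towards the fork and stop 60 mm short for a wrist view.

```bash
python3 -m creep '[{"translation":[0.010,0.003,0],"rot":[0,0,0],"jaw":0.015},{"translation":[0.02,0.005,0],"rot":[0,0,0],"jaw":0.015},{"translation":[0.02,0.005,0],"rot":[0,0,0],"jaw":0.015},{"translation":[0.02,0.005,0],"rot":[0,0,0],"jaw":0.015},{"translation":[0.02,0.005,0],"rot":[0,0,0],"jaw":0.015},{"translation":[0.02,0.005,0],"rot":[0,0,0],"jaw":0.015},{"translation":[0.02,0.005,0],"rot":[0,0,0],"jaw":0.015},{"translation":[0.02,0.005,0],"rot":[0,0,0],"jaw":0.015},{"translation":[0.02,0.005,0],"rot":[0,0,0],"jaw":0.015},{"translation":[0.02,0.005,0],"rot":[0,0,0],"jaw":0.015}]'
python3 -m creep '[{"translation":[0.02,0.005,0],"rot":[0,0,0],"jaw":0.015},{"translation":[0.02,0.005,0],"rot":[0,0,0],"jaw":0.015},{"translation":[0.02,0.005,0],"rot":[0,0,0],"jaw":0.015},{"translation":[0.02,0.005,0],"rot":[0,0,0],"jaw":0.015},{"translation":[0.02,0.005,0],"rot":[0,0,0],"jaw":0.015},{"translation":[0.02,0.005,0],"rot":[0,0,0],"jaw":0.015},{"translation":[0.01,0.003,0],"rot":[0,0,0],"jaw":0.015},{"translation":[0,0,0],"rot":[0,0,0],"jaw":0.015},{"translation":[0,0,0],"rot":[0,0,0],"jaw":0.015},{"translation":[0,0,0],"rot":[0,0,0],"jaw":0.015},{"translation":[0,0,0],"rot":[0,0,0],"jaw":0.015}]'
cat >> h.py <<'E'
def wr(ci,p):
    R=np.array(ci["R"])
    v=np.array([(p[0]-ci["cx"])/ci["fx"],(p[1]-ci["cy"])/ci["fy"]]);th=np.linalg.norm(v)
    return -R.T@ci["t"],R.T@np.array([*(v/th*np.sin(th)),np.cos(th)])
def wz(ci,p,z):
    c,u=wr(ci,p); return c+u*(z-c[2])/u[2]
E
python3 - <<'E'
from h import *; delta([0.566,0.2145,0.29])
from cell import optics
ci=optics.camera_info("wrist"); w=optics.get_image("wrist")
for d in optics.pinpoint("wrist","fork_mouth"): print(d,wz(ci,d["location"],.109))
cv2.imwrite("pics/w4.png",w[:,:,::-1]); np.save("ci4.npy",ci,allow_pickle=True)
for n in ["scene","top"]:
    im=optics.get_image(n); cv2.imwrite(f"pics/{n}4.png",im[:,:,::-1])
    for d in optics.pinpoint(n,"fork_mouth"): print(n,d,atz(optics.camera_info(n),d["location"],.109))
E
```

```text
clock: 7.75
position: [0.5659, 0.026, 0.2893]
ee_rot: [-1.99, -2.429, 0.001]
force: [-0.2, -1.1, -1.0]
width: 0.277
clock: 8.67
position: [0.5738, 0.1564, 0.2899]
ee_rot: [1.994, 2.427, -0.002]
force: [-0.2, 0.6, -0.8]
width: 0.274
t 8.67 pos [0.5738 0.1564 0.2899] jaw yaw 11.2 zaxis [-3.e-04 -1.e-03 -1.e+00] F [-0.2  0.6 -0.8] w 0.274 j [ 0.03  0.41 -0.55  1.54  0.22  1.25 -0.36]
tool delta mm [58.5  3.6 -0.2]
tilt fix deg [-0.03  0.06  0.  ]
{'location': [322.1, 124.3], 'score': 0.73} [0.56758536 0.2163271  0.109     ]
scene {'location': [418.6, 227.3], 'score': 0.67} [0.568731   0.21487077 0.109     ]
```

View pics/w4.png

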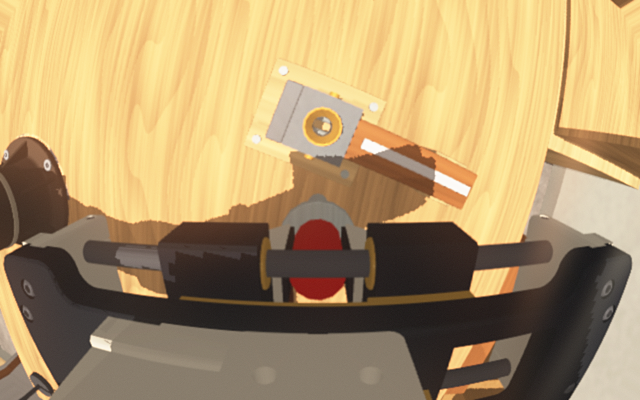

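Funnel rim centre shows at (323,126). Wrist and scene views put the mouth at about (0.568, 0.215), so they agree. I move over it and lower the nose to about 20 mm above the rim to check alignment.

```bash
python3 -m creep '[{"translation":[0.015,0.0013,0],"rot":[0,0,0],"jaw":0.015},{"translation":[0.015,0.0013,0],"rot":[0,0,0],"jaw":0.015},{"translation":[0.015,0.0013,0],"rot":[0,0,0],"jaw":0.015},{"translation":[0.014,0.0013,0],"rot":[0,0,0],"jaw":0.015},{"translation":[0,0,0.0125],"rot":[0,0,0],"jaw":0.015},{"translation":[0,0,0.0125],"rot":[0,0,0],"jaw":0.015},{"translation":[0,0,0.0125],"rot":[0,0,0],"jaw":0.015},{"translation":[0,0,0.0125],"rot":[0,0,0],"jaw":0.015},{"translation":[0,0,0],"rot":[0,0,0],"jaw":0.015},{"translation":[0,0,0],"rot":[0,0,0],"jaw":0.015},{"translation":[0,0,0],"rot":[0,0,0],"jaw":0.015}]'
python3 - <<'E'
from h import *; delta([0.5675,0.2152,0.24])
from cell import optics
for n in ["scene","top"]:
    im=optics.get_image(n)[:,:,::-1]; cv2.imwrite(f"pics/{n}5.png",im)
    for th in ["fork_mouth","red_grip"]:
        for d in optics.pinpoint(n,th): print(n,th,d,atz(optics.camera_info(n),d["location"],.109 if th[0]=="f" else .243))
    c=im[100:260,340:500] if n=="scene" else im[110:270,150:310]
    globals()[n]=cv2.resize(c,(400,400),interpolation=2)
cv2.imwrite("pics/c5.png",np.hstack([scene,top]))
E
```

```text
clock: 9.88
position: [0.5674, 0.2173, 0.2409]
ee_rot: [1.992, 2.429, 0.001]
force: [0.3, 0.1, -1.0]
width: 0.272
t 9.88 pos [0.5674 0.2173 0.2409] jaw yaw 11.3 zaxis [ 8.e-04  4.e-04 -1.e+00] F [ 0.3  0.1 -1. ] w 0.272 j [-0.08  0.47 -0.55  1.58  0.26  1.16 -0.49]
tool delta mm [-2.1 -0.3  0.9]
tilt fix deg [ 0.05 -0.01  0.  ]
scene fork_mouth {'location': [416.4, 228.5], 'score': 0.88} [0.57175152 0.20980287 0.109     ]
scene red_grip {'location': [217.0, 274.4], 'score': 0.95} [ 0.75263442 -0.14463248  0.243     ]
scene red_grip {'location': [228.8, 180.9], 'score': 0.93} [ 0.56189618 -0.15292289  0.243     ]
scene red_grip {'location': [263.2, 158.7], 'score': 0.91} [ 0.50437478 -0.09562165  0.243     ]
scene red_grip {'location': [432.3, 180.3], 'score': 0.88} [0.56336077 0.21339034 0.243     ]
top fork_mouth {'location': [226.6, 191.1], 'score': 0.63} [0.55990191 0.21125529 0.109     ]
top red_grip {'location': [413.9, 248.0], 'score': 0.85} [ 0.43698224 -0.17970597  0.243     ]
top red_grip {'location': [409.4, 138.8], 'score': 0.69} [ 0.64903604 -0.17318857  0.243     ]
top red_grip {'location': [382.4, 272.6], 'score': 0.64} [ 0.39004359 -0.1190678   0.243     ]
top red_grip {'location': [208.7, 177.9], 'score': 0.58} [0.57198416 0.21705422 0.243     ]
```

View pics/c5.png

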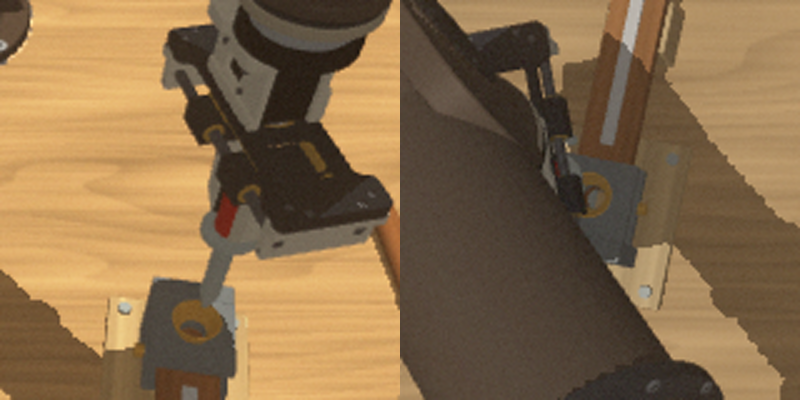

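Run:
```python
from h import *
from cell import optics
s=optics.camera_info("scene");t=optics.camera_info("top")
print("nose",atz(s,(422.8,220.8),.129))
def brass(im,roi):
    x0,y0,x1,y1=roi; h=cv2.cvtColor(im[y0:y1,x0:x1],cv2.COLOR_BGR2HSV)
    m=cv2.inRange(h,(14,130,60),(28,255,255)); n,l,st,c=cv2.connectedComponentsWithStats(m)
    k=1+np.argmax(st[1:,4]); pts=np.argwhere(l==k)[:,::-1]+[x0,y0]
    hull=cv2.convexHull(pts.astype(np.int32)); return cv2.fitEllipse(hull) , st[k]
for nm,ci,roi in [("scene0",s,(405,216,433,245)),("scene4",s,(405,216,433,245)),("top0",t,(212,176,240,202))]:
    e,st=brass(cv2.imread(f"pics/{nm}.png"),roi); print(nm,e,st,atz(ci,e[0],.109))
ci=np.load("ci4.npy",allow_pickle=True).item()
e,st=brass(cv2.imread("pics/w4.png"),(298,100,348,152)); print("wrist",e,st,wz(ci,e[0],.109))
```

```text
nose [0.56738136 0.21954926 0.129     ]
scene0 ((418.0534973144531, 228.09912109375), (16.50680160522461, 19.97907257080078), 102.81023406982422) [  4   4  20  17 227] [0.5707601  0.21337804 0.109     ]
scene4 ((418.1922912597656, 228.1145782470703), (16.474788665771484, 19.626705169677734), 105.6717529296875) [  4   4  20  17 222] [0.57080187 0.21365572 0.109     ]
top0 ((225.06338500976562, 187.52883911132812), (17.419248580932617, 18.075620651245117), 59.94810104370117) [  4   3  19  18 179] [0.56782785 0.21479356 0.109     ]
wrist ((322.2990417480469, 126.4017562866211), (37.50686264038086, 38.51500701904297), 97.31694793701172) [  6   8  38  38 831] [0.56822086 0.21420781 0.109     ]
```

Ellipse fits in three cameras put the mouth at about (0.569, 0.214), and the nose is 3–5 mm too far in +y. I correct that, then go down part way.

```bash
python3 -m creep '[{"translation":[-0.004,0.0006,0],"rot":[0,0,0],"jaw":0.015},{"translation":[0,0,0],"rot":[0,0,0],"jaw":0.015},{"translation":[0,0,0.006],"rot":[0,0,0],"jaw":0.015},{"translation":[0,0,0.006],"rot":[0,0,0],"jaw":0.015},{"translation":[0,0,0.006],"rot":[0,0,0],"jaw":0.015},{"translation":[0,0,0.006],"rot":[0,0,0],"jaw":0.015},{"translation":[0,0,0.006],"rot":[0,0,0],"jaw":0.015},{"translation":[0,0,0.006],"rot":[0,0,0],"jaw":0.015},{"translation":[0,0,0],"rot":[0,0,0],"jaw":0.015},{"translation":[0,0,0],"rot":[0,0,0],"jaw":0.015}]' 50
python3 - <<'E'
from h import *; delta([0.569,0.2142,0.135])
from cell import optics
im=optics.get_image("scene")[:,:,::-1]
w=optics.get_image("wrist")[:,:,::-1]
cv2.imwrite("pics/c6.png",np.hstack([cv2.resize(im[130:260,360:490],(400,400),interpolation=2),cv2.resize(w[100:300,220:420],(400,400),interpolation=2)]))
E
```

```text
clock: 11.02
position: [0.5683, 0.2131, 0.2036]
ee_rot: [-1.991, -2.429, 0.001]
force: [-0.8, 0.3, -1.4]
width: 0.274
t 11.02 pos [0.5683 0.2131 0.2036] jaw yaw 11.3 zaxis [-9.e-04 -3.e-04 -1.e+00] F [-0.8  0.3 -1.4] w 0.274 j [-0.08  0.5  -0.54  1.63  0.28  1.09 -0.5 ]
tool delta mm [ 0.9  1.  68.6]
tilt fix deg [-0.05  0.01  0.  ]
```

View pics/c6.png

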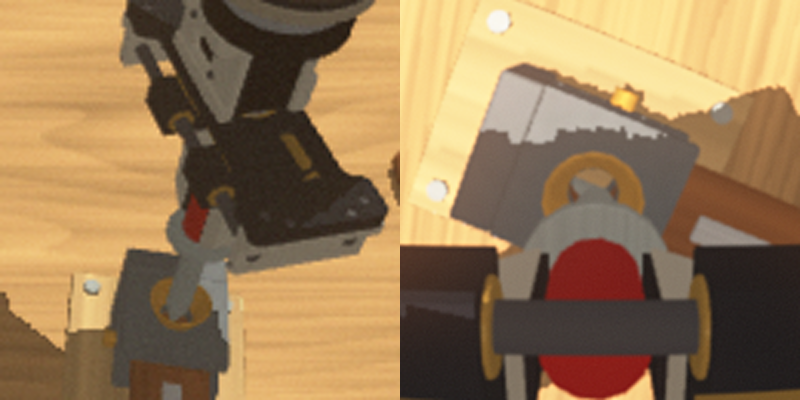

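The nose is inside the funnel and centred, with no contact force. I continue down.

```bash
python3 -m creep '[{"translation":[0.0007,0.0006,0.005],"rot":[0,0,0],"jaw":0.015},{"translation":[0,0,0.005],"rot":[0,0,0],"jaw":0.015},{"translation":[0,0,0.005],"rot":[0,0,0],"jaw":0.015},{"translation":[0,0,0.005],"rot":[0,0,0],"jaw":0.015},{"translation":[0,0,0.005],"rot":[0,0,0],"jaw":0.015},{"translation":[0,0,0.005],"rot":[0,0,0],"jaw":0.015},{"translation":[0,0,0.005],"rot":[0,0,0],"jaw":0.015},{"translation":[0,0,0.005],"rot":[0,0,0],"jaw":0.015},{"translation":[0,0,0],"rot":[0,0,0],"jaw":0.015},{"translation":[0,0,0],"rot":[0,0,0],"jaw":0.015}]'
python3 -c "
from h import *; delta([0.569,0.2142,0.135])"
```

```text
clock: 11.95
position: [0.5688, 0.2141, 0.1638]
ee_rot: [-1.991, -2.429, 0.001]
force: [-0.0, 0.0, -1.3]
width: 0.274
t 11.95 pos [0.5688 0.2141 0.1638] jaw yaw 11.3 zaxis [-5.e-04 -1.e-04 -1.e+00] F [-0.   0.  -1.3] w 0.274 j [-0.09  0.54 -0.53  1.68  0.31  1.01 -0.52]
tool delta mm [ 0.1  0.3 28.8]
tilt fix deg [-0.03 -0.    0.  ]
```

```bash
python3 -m creep '[{"translation":[0,0,0.003],"rot":[0,0,0],"jaw":0.015},{"translation":[0,0,0.003],"rot":[0,0,0],"jaw":0.015},{"translation":[0,0,0.003],"rot":[0,0,0],"jaw":0.015},{"translation":[0,0,0.003],"rot":[0,0,0],"jaw":0.015},{"translation":[0,0,0.003],"rot":[0,0,0],"jaw":0.015},{"translation":[0,0,0.003],"rot":[0,0,0],"jaw":0.015},{"translation":[0,0,0.003],"rot":[0,0,0],"jaw":0.015},{"translation":[0,0,0],"rot":[0,0,0],"jaw":0.015}]' 60
python3 -c "
from h import *; delta([0.569,0.2142,0.135])"
```

```text
clock: 12.62
position: [0.569, 0.2138, 0.1427]
ee_rot: [1.992, 2.429, -0.0]
force: [1.3, 0.5, -1.8]
width: 0.274
t 12.62 pos [0.569  0.2138 0.1427] jaw yaw 11.3 zaxis [ 1.e-04 -1.e-04 -1.e+00] F [ 1.3  0.5 -1.8] w 0.274 j [-0.09  0.56 -0.52  1.7   0.32  0.97 -0.54]
tool delta mm [0.3 0.1 7.7]
tilt fix deg [ 0.    0.01 -0.  ]
```

No catch force so far, though only about 8 mm should be left. I look before pressing on.

Run:
```python
from h import *
from cell import optics
im=optics.get_image("scene")[:,:,::-1]
w=optics.get_image("wrist")[:,:,::-1]
cv2.imwrite("pics/c7.png",np.hstack([cv2.resize(im[150:260,370:480],(400,400),interpolation=2),cv2.resize(w[120:320,220:420],(400,400),interpolation=2)]))
```

```text
(no output)
```

View pics/c7.png

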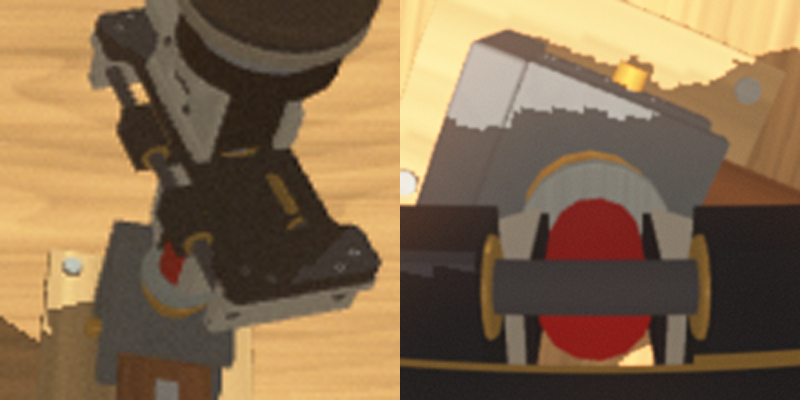

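The collar is just above the rim and the pin is still upright in the grip. I press slowly.

```bash
for i in 1; do python3 -m creep '[{"translation":[0,0,0.002],"rot":[0,0,0],"jaw":0.015},{"translation":[0,0,0.002],"rot":[0,0,0],"jaw":0.015},{"translation":[0,0,0.001],"rot":[0,0,0],"jaw":0.015},{"translation":[0,0,0],"rot":[0,0,0],"jaw":0.015}]'; done
python3 -m creep '[{"translation":[0,0,0.001],"rot":[0,0,0],"jaw":0.015},{"translation":[0,0,0.001],"rot":[0,0,0],"jaw":0.015},{"translation":[0,0,0.001],"rot":[0,0,0],"jaw":0.015},{"translation":[0,0,0],"rot":[0,0,0],"jaw":0.015},{"translation":[0,0,0],"rot":[0,0,0],"jaw":0.015}]'
```

```text
clock: 13.05
position: [0.5689, 0.2138, 0.1377]
ee_rot: [-1.992, -2.429, 0.001]
force: [2.1, -0.2, -3.5]
width: 0.272
clock: 13.47
position: [0.5689, 0.2141, 0.1352]
ee_rot: [1.992, 2.429, 0.0]
force: [-0.1, 0.2, 1.8]
width: 0.274
```

```bash
python3 -m creep '[{"translation":[0,0,0.001],"rot":[0,0,0],"jaw":0.015},{"translation":[0,0,0.001],"rot":[0,0,0],"jaw":0.015},{"translation":[0,0,0],"rot":[0,0,0],"jaw":0.015},{"translation":[0,0,0],"rot":[0,0,0],"jaw":0.015}]'
python3 - <<'E'
from h import *
from cell import optics
delta([0.569,0.2142,0.135])
im=optics.get_image("scene")[:,:,::-1]
w=optics.get_image("wrist")[:,:,::-1]
cv2.imwrite("pics/c8.png",np.hstack([cv2.resize(im[150:260,370:480],(400,400),interpolation=2),cv2.resize(w[120:320,220:420],(400,400),interpolation=2)]))
E
```

```text
clock: 13.8
position: [0.5694, 0.2146, 0.135]
ee_rot: [1.991, 2.429, 0.003]
force: [-3.6, -1.1, 16.3]
width: 0.273
t 13.8 pos [0.5694 0.2146 0.135 ] jaw yaw 11.3 zaxis [ 2.e-03  6.e-04 -1.e+00] F [-3.6 -1.1 16.3] w 0.273 j [-0.1   0.57 -0.52  1.71  0.33  0.95 -0.54]
tool delta mm [-0.3 -0.5 -0. ]
tilt fix deg [ 0.12 -0.01  0.  ]
```

View pics/c8.png

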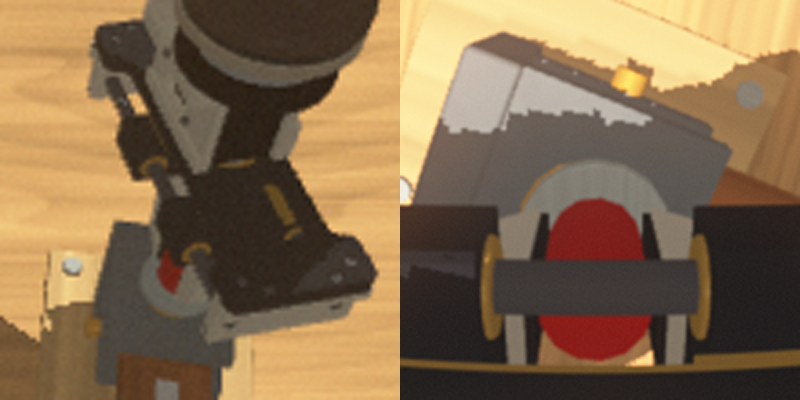

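TCP stopped at 0.135, the predicted home height, and the force jumped to 16 N. I press one more mm to confirm a hard stop.

```bash
python3 -m creep '[{"translation":[0,0,0.001],"rot":[0,0,0],"jaw":0.015},{"translation":[0,0,0],"rot":[0,0,0],"jaw":0.015},{"translation":[0,0,0],"rot":[0,0,0],"jaw":0.015}]'
```

```text
clock: 14.15
position: [0.5697, 0.2148, 0.135]
ee_rot: [1.991, 2.428, 0.004]
force: [-5.6, -2.5, 23.9]
width: 0.27
```

It is a hard stop: z does not change and the force rises. I relax the press, open, and go straight up.

```bash
python3 -m creep '[{"translation":[0,0,-0.0015],"rot":[0,0,0],"jaw":0.015},{"translation":[0,0,-0.0005],"rot":[0,0,0],"jaw":0.06},{"translation":[0,0,0],"rot":[0,0,0],"jaw":0.08},{"translation":[0,0,0],"rot":[0,0,0],"jaw":0.08},{"translation":[0,0,0],"rot":[0,0,0],"jaw":0.08},{"translation":[0,0,0],"rot":[0,0,0],"jaw":0.08},{"translation":[0,0,0],"rot":[0,0,0],"jaw":0.08},{"translation":[0,0,0],"rot":[0,0,0],"jaw":0.08},{"translation":[0,0,0],"rot":[0,0,0],"jaw":0.08}]'
python3 -c "
from h import *; delta([0.569,0.2142,0.25])"
```

```text
clock: 14.9
position: [0.5689, 0.2139, 0.134]
ee_rot: [-1.992, -2.429, 0.0]
force: [0.1, 0.9, -0.4]
width: 0.801
t 14.9 pos [0.5689 0.2139 0.134 ] jaw yaw 11.3 zaxis [-2.e-04 -1.e-04 -1.e+00] F [ 0.1  0.9 -0.4] w 0.801 j [-0.1   0.57 -0.51  1.71  0.33  0.95 -0.54]
tool delta mm [ 2.00e-01  1.00e-01 -1.16e+02]
tilt fix deg [-0.01  0.    0.  ]
```

Lift, then move aside in -y so that the cameras see the pin.

```bash
python3 -m creep '[{"translation":[0,0,-0.006],"rot":[0,0,0],"jaw":0.08},{"translation":[0,0,-0.012],"rot":[0,0,0],"jaw":0.08},{"translation":[0,0,-0.015],"rot":[0,0,0],"jaw":0.08},{"translation":[0,0,-0.015],"rot":[0,0,0],"jaw":0.08},{"translation":[0,0,-0.015],"rot":[0,0,0],"jaw":0.08},{"translation":[0,0,-0.015],"rot":[0,0,0],"jaw":0.08},{"translation":[0,0,-0.015],"rot":[0,0,0],"jaw":0.08},{"translation":[0,0,-0.015],"rot":[0,0,0],"jaw":0.08},{"translation":[-0.015,0,0],"rot":[0,0,0],"jaw":0.08},{"translation":[-0.02,0,0],"rot":[0,0,0],"jaw":0.08},{"translation":[-0.02,0,0],"rot":[0,0,0],"jaw":0.08},{"translation":[-0.02,0,0],"rot":[0,0,0],"jaw":0.08}]'
python3 -m creep '[{"translation":[-0.02,-0.015,0],"rot":[0,0,0],"jaw":0.08},{"translation":[-0.02,-0.015,0],"rot":[0,0,0],"jaw":0.08},{"translation":[-0.02,-0.015,0],"rot":[0,0,0],"jaw":0.08},{"translation":[-0.02,-0.015,0],"rot":[0,0,0],"jaw":0.08},{"translation":[0,-0.01,0],"rot":[0,0,0],"jaw":0.08},{"translation":[0,0,0],"rot":[0,0,0],"jaw":0.08},{"translation":[0,0,0],"rot":[0,0,0],"jaw":0.08}]'
python3 - <<'E'
from h import *
from cell import optics
delta([0.569,0.2142,0.25])
I={}
obs={}
for n in ["scene","top"]:
    im=optics.get_image(n)[:,:,::-1]; I[n]=im; cv2.imwrite(f"pics/{n}9.png",im); ci=optics.camera_info(n)
    for th in ["red_grip","yellow_grip","blue_grip"]:
        print(n,th,[(d["location"],d["score"],atz(ci,d["location"],.138).round(3)) for d in optics.pinpoint(n,th)])
a=cv2.resize(I["scene"][160:270,370:480],(400,400),interpolation=2);b=cv2.resize(I["top"][130:240,170:280],(400,400),interpolation=2)
cv2.imwrite("pics/c9.png",np.hstack([a,b]))
E
```

```text
clock: 15.9
position: [0.5838, 0.14, 0.2436]
ee_rot: [1.991, 2.429, 0.002]
force: [0.4, -0.4, -0.9]
width: 0.874
clock: 16.48
position: [0.5308, 0.0488, 0.2433]
ee_rot: [1.991, 2.429, 0.002]
force: [0.7, 0.3, 0.2]
width: 0.873
t 16.48 pos [0.5308 0.0488 0.2433] jaw yaw 11.3 zaxis [ 1.6e-03  3.0e-04 -1.0e+00] F [0.7 0.3 0.2] w 0.873 j [ 0.23  0.34 -0.55  1.76  0.2   1.1  -0.19]
tool delta mm [154.7  69.8  -6.6]
tilt fix deg [ 0.1  0.  -0. ]
scene red_grip [([215.2, 273.8], 0.95, array([ 0.691, -0.177,  0.138])), ([263.8, 159.3], 0.93, array([ 0.394, -0.113,  0.138])), ([421.2, 218.8], 0.86, array([0.569, 0.214, 0.138])), ([228.6, 182.2], 0.72, array([ 0.466, -0.184,  0.138]))]
scene yellow_grip [([272.4, 212.0], 0.72, array([ 0.549, -0.084,  0.138]))]
scene blue_grip [([182.5, 224.5], 0.94, array([ 0.58 , -0.259,  0.138]))]
top red_grip [([380.7, 273.9], 0.86, array([ 0.381, -0.125,  0.138])), ([412.7, 246.2], 0.62, array([ 0.44 , -0.194,  0.138])), ([407.8, 138.4], 0.61, array([ 0.672, -0.185,  0.138])), ([223.1, 183.0], 0.49, array([0.574, 0.213, 0.138]))]
top yellow_grip [([359.9, 197.6], 0.66, array([ 0.543, -0.082,  0.138])), ([225.6, 191.7], 0.31, array([0.556, 0.207, 0.138]))]
top blue_grip [([441.7, 181.7], 0.63, array([ 0.578, -0.257,  0.138]))]
```

View pics/c9.png

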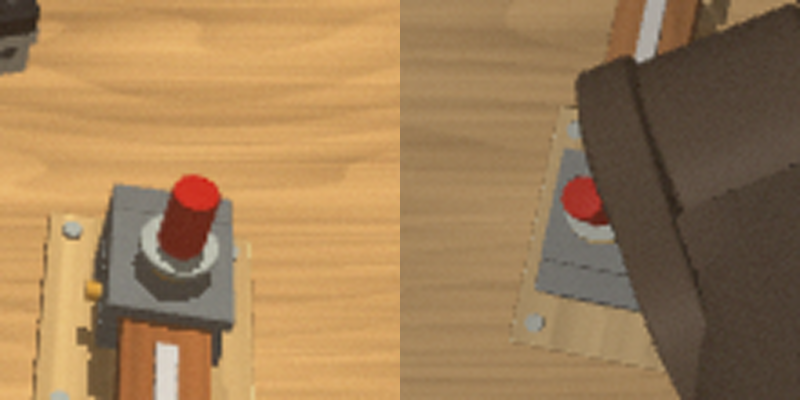

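View pics/scene9.png

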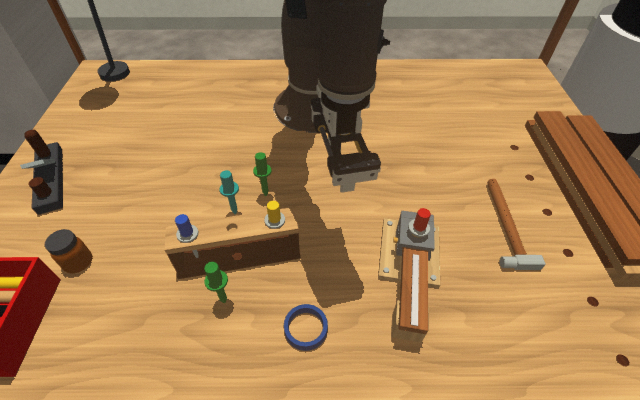

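Run:
```python
from h import *
from cell import optics
ci=optics.camera_info("scene")
def pr(X):
    c=np.array(ci["R"])@X+ci["t"]; return np.array([ci["fx"]*c[0]/c[2]+ci["cx"],ci["fy"]*c[1]/c[2]+ci["cy"]])
crop=lambda p:((p-[370,160])*400/110).round(0)
for dz in (0,.006,.012):
    for z in (.161,.115): print(dz,z,crop(pr([.569,.2142,z+dz])))
print("rim",crop(pr([.569,.2142,.109])))
# same for its place in rack at start
im=cv2.imread("pics/scene9.png")[195:250,395:450]; cv2.imwrite("pics/c10.png",cv2.resize(im,(600,600),interpolation=cv2.INTER_CUBIC))
```

```text
0 0.161 [195. 187.]
0 0.115 [178. 239.]
0.006 0.161 [198. 180.]
0.006 0.115 [180. 232.]
0.012 0.161 [200. 173.]
0.012 0.115 [182. 226.]
rim [176. 245.]
```

View pics/c10.png

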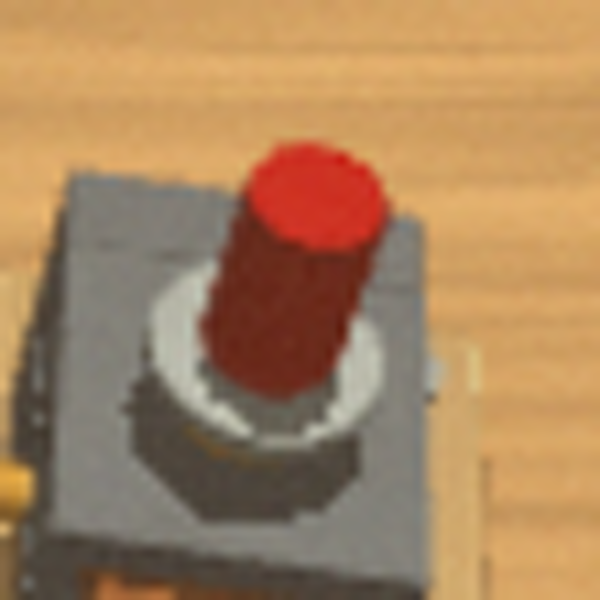

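```bash
python3 -c "
from cell import arm; print(arm.observe()['clock']); print(arm.sign_off())"
```

```text
16.8833
the job is handed in; nothing more can be done
None
```

I took the red pin from the middle of the rack, lowered it through the brass funnel and pressed it in to a hard stop. I then released it and handed the job in at 16.9 s.

**Seating:** the pin stopped with the TCP at z = 0.135, the height expected with the collar on the rim. One more millimetre of press only raised the force, from 16 to 24 N. After release, the knob top in the scene picture was within about 1 px of the computed home position. The pin looked upright, with its collar on the rim.

**Position:** the knob measured about (0.569, 0.214) in the scene camera against a mouth at about (0.569, 0.214). The top camera, with the arm partly in the way, put it 5 mm off in x.

**Other pins:** yellow and blue looked undisturbed in the rack. The gripper was clear of everything.

**Did not match:** I never saw a clear 6–12 N catch force over the last 15–25 mm. The readings, taken only at the end of each move, stayed within about 4 N until the final stop. That the pin is home rests on the stop height and the pictures.

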